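# Crank a dish into the imaging bay and shut its cover

### The job

Turn the four-peg wheel clockwise, peg after peg, until the screw has drawn the dish tray all the way into the bay and the wheel comes up against its stop; do not push the tray itself. Then fold the bay's cover down until it is fully shut. Leave the timer, the amber bottle and the tube rack beside it where they stand.

Things in the scene. Friction and masses are not known exactly. Their poses are not given: they have to be found in the camera images.
- stage: hand-cranked dish stage, fixed to the bench: aluminium base plate 136 (x) by 320 (y) by 16 mm thick. Origin on the bench top, mid-width, 145 mm from the plate's right end. Its x points away from the robot, its y (the long way) to the left, turned by up to 0.18 rad. From right to left: four-peg wheel (axis at x = 0, y = -80 mm) under a guard, screw and rails with the dish tray, bay with its cover
- guard_edge (a point): middle of the open edge (toward the robot) of the grey guard over the far half of the wheel, at x = 24, y = -80 mm of the stage, 72 mm high. The roof is 4 mm thick and 127 mm wide (y); walls go down at both sides and behind. It hides the far half of the wheel: a peg can be pushed only on the robot's side, and must then be left for the next one
- wheel_axis (a point): on the wheel's upright axis, 45 mm above the bench, half-way up its pegs. Aluminium disc 116 mm across, its top 28 mm above the bench; steel hub 30 mm across, up to 44 mm high; four upright black pegs 12 mm thick, from 28 to 62 mm above the bench, 90 degrees apart at 48 mm from the axis. About 3 N on a peg turns it; it stays where it is left
- star_wheel (a joint): turn of the wheel, rad, growing clockwise seen from above (pegs on the robot's side move left, toward the bay). At 0 and every quarter turn from it a peg stands exactly at the stage's -x side of the axis. Range 0 to 11.0; at 11.0 it meets a hard stop and the tray is home. It starts 1.1 to 1.55 turns short of that
- dish_tray: aluminium dish tray, 70 by 64 by 12 mm, with a clear 60 mm petri dish fixed in it. Origin: centre of its underside, 39 mm above the bench. The wheel's screw moves it along the stage's y by 48 mm a turn; home is y = 118 mm of the stage, inside the bay (wheel at 11.0). Moved by the wheel only, not to be touched
- cover_hinge (a point): middle of the cover's hinge line, at x = 0, y = 170 mm of the stage, 76 mm above the bench; the line runs along the stage's x. Below it is the bay: grey walls, 100 mm wide (x), from y = 73 to 167 mm, 72 mm high, open to the right and on top
- cover (a joint): opening of the bay's cover, rad: 0 = shut (flat on the bay, from the hinge 105 mm toward the stage's -y, top face 80 mm above the bench), 1.57 = upright, more = leaning left. Grey panel 104 mm wide (x), 98 mm long from the hinge, 6 mm thick, small tab on its free edge. The stiff hinge keeps any angle; about 1 N at the free edge moves it. Starts at 1.6 to 1.9, ends at 2.0
- lab_timer: white bench timer, 62 by 68 by 20 mm, lying to the right of the stage. Origin: centre of its underside. Near it the computer tower stands (front at about x = 0.57, y = -0.18 to 0) with a stiff cable hanging in front of it, at about x = 0.50 to 0.53, y = -0.05, from 270 mm height down to the bench: pass them on the robot's side
- amber_bottle: amber bottle with screw cap, 60 mm across, 118 mm tall, right of the stage. Origin: centre of its underside
- tube_rack: tube rack, 66 by 200 by 48 mm, the farthest right of the loose things. Origin: centre of its underside

How it is judged:
On the way, in this order (a step that is already met when the one before it is completed fails the run):
1. the wheel has drawn the tray home into the bay (within 3 mm) while the cover still stands open (y of dish_tray in the frame of stage above 0.115 m and value of joint cover above 1 rad), for 0.1 s.
2. the cover is shut (value of joint cover below 0.07 rad), for 0.2 s.
At the end, for the whole second after the job is handed in: the tray is home in the bay (within 3 mm of the end of its travel), the cover is shut within 0.07 rad (4 degrees), wheel and cover are at rest (y of dish_tray in the frame of stage above 0.115 m and value of joint cover below 0.07 rad and velocity of joint cover between -0.05 and 0.05 rad/s and velocity of joint star_wheel between -0.1 and 0.1 rad/s); the robot touches nothing.
It fails at once if the dish tray is pushed directly (contact force between any of the arm, the fingers and dish_tray above 1.5 N).
It fails at once if the timer, the bottle or the rack is shifted by more than 3 cm or the bottle is tipped (distance of any of lab_timer, amber_bottle, tube_rack from where it was at the start of the episode above 0.03 m or angle between amber_bottle's own z axis and vertical above 0.5 rad).
It also fails if it takes over 72 s, if anything falls off the work surface, if the arm or the gripper's body presses on something with over 40 N, if the wrist force passes 120 N, or if a joint passes its speed limit or range.

### The arm

A 7-joint arm with a two-finger parallel gripper is mounted at the origin on a cart in front of the work surface, level with it; the furniture and walls round the work are solid. World frame = base frame: x ahead of the robot, y to its left, z up, the work surface at z = 0. Lengths are in m, angles in rad, forces in N, time in s.
With the tool pointing down it reaches from about 0.4 to 0.85 m from the base axis. Payload 4.5 kg.
Tool frame: the origin (TCP) lies between the finger pads; the fingertips stand tcp_to_tips ahead of it and the grasp point (between the pads) lies 2 mm behind it (tcp_to_tips is the distance from the TCP to the fingertips, in m); z points along the fingers, y is the line along which they close (so a half turn about z gives the same grasp; the last joint's range is limited). The gripper opens to 85 mm and grips with 20 to 120 N. Pads are 22 mm wide; open, the fingers measure 114 mm over their backs; the gripper's body (76 mm by 85 mm) begins 54 mm behind the grasp point. The pads swing forward as they close: fully open they stand 13 mm farther back than shut.
Start: joints at [-1.268, 0.689, -0.195, 1.565, 0.157, 0.902, -0.215], TCP at [0.166, 0.603, 0.248] pointing down, gripper open.
Joint ranges: [-3.01, 3.01], [-0.46, 2.08], [-1.47, 1.51], [0.13, 2.56], [-1, 4.14], [0.04, 2.09], [-2.66, 2.66]. Speed limits (rad/s): [2.57, 2.57, 3.14, 3.14, 3.14, 3.14, 3.14].

### API

Orientations are given as a unit quaternion [w, x, y, z].
In Python, from station import * gives the robot as it stands.
- The arm moves only by the tool carry_out, never from a script. Its argument "motion" is a list of rows, each a list of 6 numbers: the shift along the world's x, y, z in cm, then the turn, a rotation vector about the world's x, y, z in degrees. In form: [[tx, ty, tz, rx, ry, rz], ...]. A call has 1 to 8 rows; each row shifts and turns the commanded pose from where the row before left it; what a row does not reach is not made up. A row lasts 1/8 s, in which the tool goes at most 62.5 mm and 10.7 degrees, less where a joint would pass 70% of its speed; a pose out of reach is approached as far as the arm can. A call with a gripper value outside its range is refused whole. "fingers" is the opening, from -1 (shut) to 1 (fully open), set as the call begins (left out, the last holds). The fingers move at their own pace and stop on an object; "squeeze" is the grip in N (left out, the last holds). Time passes only in rows, so rows that do not move let the fingers close. It gives the time, the measured TCP pose, the force, the opening and the grip force at its end, in the units of the state.
- read_state(): the state, without advancing time (a new reading comes with each control period).
- camera(name): name is "scene" or "top"; returns (picture, depth): 400x640x3 uint8, blue, green, red; 400x640 float32, m along the optical axis (not along the pixel's ray), 0 where there is no reading.
- camera_params(name): a dict with "vfov" (degrees; the focal length in pixels is half the picture's height over the tangent of half this angle, whatever the lens; pixels are square), "cx", "cy" (the principal point, pixels), "extrinsics" (4x4, takes a point from world to camera coordinates). Camera axes: x right, y down, z forward; pixel columns grow to the right and rows downward; lengths in m; the calibration is good to about 2 mm. A picture is of the moment at which its call begins. camera_params takes no time and is no camera call.
- hand_in(): hands the job in; it is judged then, once.
Trained networks look in the newest picture that a camera, given by its name, has taken for a name from the list of things; names that differ only in an ending like _2 or _b are one class to them, and where a whole thing is asked for, a point or a joint stands for the part that bears it (a point fixed in the world has none). Each returns a list of dicts, best first, with "confidence" (0 to 1); they miss things now and then, are a little off and sometimes report something else, mostly with a low value. They report only what shows in the picture. A call takes as long as a camera call.
- recognise(target, camera): "position" ([column, row] in pixels, amid what is visible of it).
- masks_of(target, camera): "mask" (400x640 bool, what is visible of it) and "position" ([column, row] in pixels, amid what is visible of it).
The state is a dict: "clock": time; "joint_pos": joint angles; "qd": joint speeds; "effort": joint torques, N m; "tool_pos": TCP position; "tool_rot": TCP orientation; "contact_force": force on the tool from outside, world axes, zero at the start; "moment": the same for the moment, N m; "opening": finger opening in m; "grasp_force": force on a finger pad.
Only numpy, scipy, OpenCV 4.12 (cv2) and the standard library are available. Lean on these libraries where they do the work, as an engineer would, in place of code of your own. Each camera call takes 0.05 s, during which the arm holds its last target. There are 200 camera calls.

## Working session

There is one attempt and no reset: what is moved stays moved. The work goes in short steps, Python scripts to look and compute and a tool call to move; the robot and the scene stay as the last step left them, time stands still between calls to the robot, and variables do not carry over. Pictures are saved under pics/ and viewed, at most 10 in all, crops included, and the job is handed in when it is done.

Besides the shell and the picture viewer there is one more tool, called as name(argument=value, ...) on one line, values as JSON. carry_out: Moves the arm, as the interface text tells. Its arguments: {"type":"object","properties":{"motion":{"type":"array"},"fingers":{"type":"number"},"squeeze":{"type":"number"}},"required":["motion"]}

```bash
mkdir -p pics
cat > h.py <<'E'
from station import *
import numpy as np, cv2
def unproj(name,px,depth=None,z=None):
    p=camera_params(name); f=200/np.tan(np.radians(p["vfov"]/2)); E=np.array(p["extrinsics"])
    px=np.atleast_2d(px).astype(float)
    r=np.c_[(px[:,0]-p["cx"])/f,(px[:,1]-p["cy"])/f,np.ones(len(px))]
    R,t=E[:3,:3],E[:3,3]; c=-R.T@t; d=r@R
    s=np.asarray(depth) if depth is not None else (z-c[2])/d[:,2]
    return c+d*np.reshape(s,(-1,1))
def proj(name,P):
    p=camera_params(name); f=200/np.tan(np.radians(p["vfov"]/2)); E=np.array(p["extrinsics"])
    q=np.atleast_2d(P)@E[:3,:3].T+E[:3,3]
    return np.c_[q[:,0]/q[:,2]*f+p["cx"],q[:,1]/q[:,2]*f+p["cy"]]
E
python3 - <<'E'
from h import *
s=read_state(); print({k:np.round(v,3) for k,v in s.items()}); 
import station; print(getattr(station,'tcp_to_tips',None))
for n in("scene","top"):
    im,d=camera(n); cv2.imwrite(f"pics/{n}0.png",im); np.save(f"{n}0d.npy",d)
    p=camera_params(n); print(n,p["vfov"],p["cx"],p["cy"],"cam at",-np.array(p["extrinsics"])[:3,:3].T@np.array(p["extrinsics"])[:3,3])
    for t in("guard_edge","wheel_axis","star_wheel","dish_tray","cover_hinge","cover","lab_timer","amber_bottle","tube_rack","stage"):
        for r in recognise(t,n)[:2]:
            c,w=r["position"]; dd=d[int(w),int(c)]
            print(t,round(r["confidence"],2),np.round([c,w]),np.round(unproj(n,[c,w],[dd]),3) if dd>0 else None)
E
```

```text
{'clock': np.float64(0.0), 'joint_pos': array([-1.268,  0.69 , -0.195,  1.566,  0.157,  0.902, -0.215]), 'qd': array([ 0.001,  0.001,  0.001,  0.001,  0.   , -0.001,  0.001]), 'effort': array([-0.0000e+00, -5.3962e+01, -1.2660e+00, -1.5855e+01,  9.0000e-03,
        9.0000e-03, -0.0000e+00]), 'tool_pos': array([0.166, 0.602, 0.247]), 'tool_rot': array([-0.   ,  0.134,  0.991, -0.001]), 'contact_force': array([-0.29 ,  0.504, -1.155]), 'moment': array([-0.007,  0.014,  0.018]), 'grasp_force': np.float64(0.0), 'opening': np.float64(0.085)}
0.017
scene 54.23342545400172 325.6800328662237 194.1202975354766 cam at [ 0.00126571 -0.74585449  0.58552927]
guard_edge 0.91 [300. 175.] [[0.554 0.273 0.032]]
wheel_axis 0.87 [300. 176.] [[0.556 0.279 0.023]]
star_wheel 0.57 [318. 192.] [[0.543 0.147 0.026]]
dish_tray 0.67 [297. 170.] [[0.541 0.272 0.052]]
cover_hinge 0.83 [298. 174.] [[0.541 0.265 0.043]]
cover_hinge 0.35 [375. 244.] [[ 0.475 -0.208  0.076]]
cover 0.93 [286. 132.] [[0.583 0.416 0.132]]
cover 0.66 [317. 194.] [[0.537 0.14  0.027]]
lab_timer 0.84 [346. 243.] [[ 0.471 -0.106  0.018]]

[... 200 characters left out ...]
3414363454 cam at [0.45588203 0.06085742 1.13324668]
guard_edge 0.87 [233. 169.] [[0.558 0.275 0.057]]
wheel_axis 0.55 [230. 168.] [[0.559 0.283 0.059]]
star_wheel 0.7 [274. 178.] [[0.538 0.161 0.044]]
dish_tray 0.9 [226. 163.] [[0.574 0.293 0.064]]
dish_tray 0.46 [171. 158.] [[0.574 0.417 0.134]]
cover_hinge 0.55 [232. 166.] [[0.565 0.276 0.06 ]]
cover 0.86 [169. 161.] [[0.568 0.418 0.144]]
cover 0.7 [363. 200.] [[ 0.482 -0.093  0.015]]
lab_timer 0.77 [366. 196.] [[ 0.493 -0.098  0.02 ]]
amber_bottle 0.92 [397. 198.] [[ 0.487 -0.166  0.118]]
amber_bottle 0.63 [364. 200.] [[ 0.481 -0.093  0.015]]
tube_rack 0.71 [425. 203.] [[ 0.474 -0.263  0.044]]
stage 0.72 [233. 168.] [[0.56  0.272 0.06 ]]
```

Run:
```python
import cv2
a=cv2.imread("pics/top0.png")[100:260,130:330]; cv2.imwrite("pics/top0c.png",cv2.resize(a,None,fx=3.75,fy=3.75,interpolation=2))
b=cv2.imread("pics/scene0.png"); cv2.imwrite("pics/scene0c.png",cv2.resize(b[80:300,220:470],None,fx=2.7,fy=2.7,interpolation=2))
```

```text
(no output)
```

View pics/top0c.png

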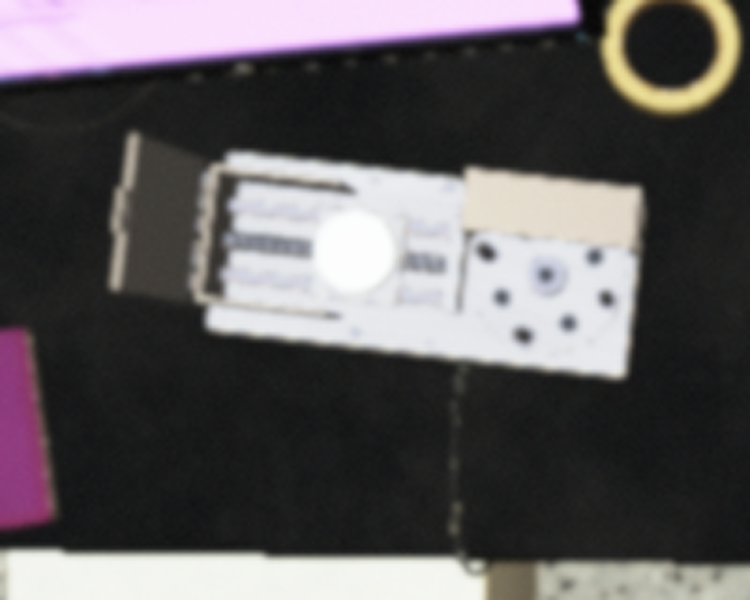

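View pics/scene0c.png

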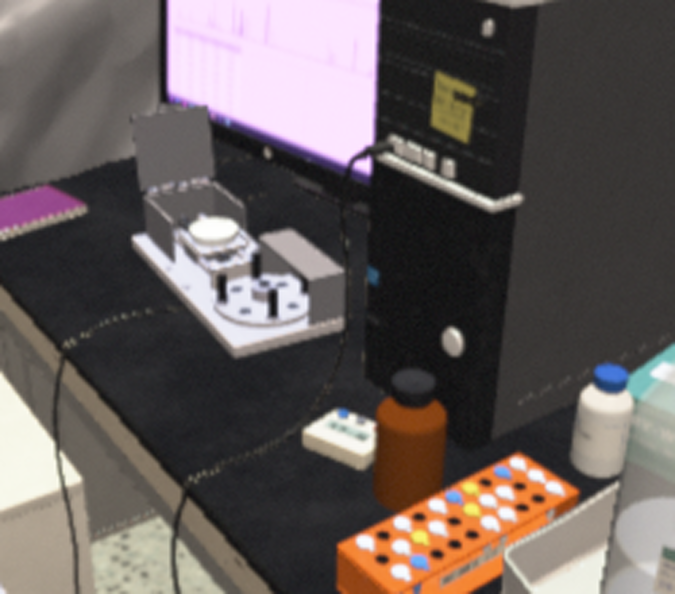

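The top crop shows the stage turned slightly: the wheel hub is at about crop (546,274), the guard is at upper right, the dish is at (355,250), and the cover is leaning left at (170,220). The scene view shows three free pegs at crop (222,288), (256,265) and (273,300). The other dark dots are holes in the disc.

```bash
cat > fit.py <<'E'
from h import *
from scipy.optimize import minimize
def cloud(n,d):
    v,u=np.nonzero(d>0); return unproj(n,np.c_[u,v],d[v,u])
def tos(P,s): 
    c,n=np.cos(s[2]),np.sin(s[2]); q=P[:,:2]-s[:2]
    return np.c_[q@[c,n],q@[-n,c],P[:,2]]
def tow(P,s):
    P=np.atleast_2d(P); c,n=np.cos(s[2]),np.sin(s[2])
    return np.c_[P[:,:2]@[[c,n],[-n,c]]+s[:2],P[:,2]]
E
python3 - <<'E'
from fit import *
d=np.load("top0d.npy"); P=cloud("top",d)
P=P[(abs(P[:,0]-.55)<.2)&(P[:,1]>0)&(P[:,1]<.55)]
A=P[(P[:,2]>.010)&(P[:,2]<.034)]
r=cv2.minAreaRect((A[:,:2]*1000).astype(np.float32)); print("plate+disc rect",r,cv2.boxPoints(r))
B=P[(P[:,2]>.067)&(P[:,2]<.078)&(P[:,1]<.23)]
r=cv2.minAreaRect((B[:,:2]*1000).astype(np.float32)); print("roof",len(B),r,cv2.boxPoints(r))
# image corners of plate
full=np.array([[625,378],[205,330],[228,152]])/3.75+[130,100]
W=unproj("top",full,z=.016);print("plate corners",np.round(W,4))
print(np.linalg.norm(W[0]-W[1]),np.linalg.norm(W[1]-W[2]))
y=W[1]-W[0];th=np.arctan2(-y[0],y[1]);s=np.r_[0,0,th]
# near-right corner is stage (-.068,-.145); near-left (-.068,.175)
o=(W[0]-tow([-.068,-.145,0],s)[0]+W[1]-tow([-.068,.175,0],s)[0])/2
s=np.r_[o[:2],th];print("stage",s); np.save("stage.npy",s)
for z,n,pts in((.028,"disc",[[486,252],[502,297],[523,335],[568,322],[606,298],[595,257]]),(.044,"hub",[[546,274]]),(.062,"pegtop",[[486,252],[502,297],[523,335],[568,322],[606,298],[595,257]]),(.055,"dish",[[355,250]])):
    q=tos(unproj("top",np.array(pts)/3.75+[130,100],z=z),s);rel=q[:,:2]-[0,-.08]
    print(n,np.round(q*1000,1).tolist(),"r",np.round(np.hypot(*rel.T)*1000),"phi",np.round(np.degrees(np.arctan2(rel[:,1],-rel[:,0]))))
S=tos(P,s)
B=S[(P[:,2]>.067)&(P[:,2]<.078)&(P[:,1]<.23)];print("roof in stage",np.percentile(B,[2,50,98],axis=0))
Dk=S[(abs(S[:,0])<.045)&(S[:,1]>-.02)&(S[:,1]<.12)&(S[:,2]>.044)&(S[:,2]<.072)];print("tray",len(Dk),np.percentile(Dk,[3,50,97],axis=0))
C=S[(S[:,2]>.09)&(S[:,1]>.13)];print("cover",np.percentile(C,[1,50,99],axis=0),"slope",np.polyfit(C[:,2],C[:,1],1))
E
```

```text
plate+disc rect ((521.9866943359375, 273.85858154296875), (312.84649658203125, 630.5009765625), 21.009559631347656) [[262.9376   512.06995 ]
 [488.98715  -76.51567 ]
 [781.03577   35.647217]
 [554.9862   624.23285 ]]
roof 747 ((596.949951171875, 155.83480834960938), (127.2375717163086, 44.277442932128906), 84.16053009033203) [[568.4534   94.79857]
 [612.50116  90.29372]
 [625.4465  216.87105]
 [581.39874 221.3759 ]]
plate corners [[0.4747 0.0981 0.016 ]
 [0.5048 0.418  0.016 ]
 [0.641  0.4043 0.016 ]]
0.3212716856695166 0.1368785640634391
stage [ 0.55602451  0.2367427  -0.09394175]
disc [[14.4, -31.0, 28.0], [-18.0, -46.9, 28.0], [-44.7, -66.0, 28.0], [-31.1, -98.5, 28.0], [-9.8, -124.9, 28.0], [20.1, -113.1, 28.0]] r [51. 38. 47. 36. 46. 39.] phi [ 106.   61.   17.  -31.  -78. -121.]
hub [[1.8, -79.4, 44.0]] r [2.] phi [161.]
pegtop [[11.4, -35.7, 62.0], [-20.0, -51.2, 62.0], [-45.9, -69.6, 62.0], [-32.7, -101.2, 62.0], [-12.1, -126.7, 62.0], [16.9, -115.3, 62.0]] r [46. 35. 47. 39. 48. 39.] phi [ 104.   55.   13.  -33.  -76. -116.]
dish [[2.5, 61.0, 55.0]] r [141.] phi [91.]
roof in stage [[ 0.02718858 -0.13773779  0.06982124]
 [ 0.0483047  -0.07683902  0.07349182]
 [ 0.06945711 -0.0161434   0.07731538]]
tray 579 [[-0.03170212 -0.00929828  0.04439878]
 [ 0.00196436  0.05954171  0.05834351]
 [ 0.03562742  0.09225334  0.06327544]]
cover [[-0.03777487  0.13221947  0.09980143]
 [ 0.11884336  0.21790905  0.35185101]
 [ 0.17008466  0.32212527  0.45215413]] slope [0.05801165 0.20459191]
```

Stage fitted: x about 0.558, y about 0.237, yaw about -0.097. The pegs stand at 14°, 104° and -76°. The dish at y ≈ 60 mm leaves about 436° to turn, which agrees with the pegs. Next I move above the gap at -31°.

carry_out(motion=[[2.1,-2.9,0,0,0,5.1],[2.1,-2.9,0,0,0,5.1],[2.1,-2.9,0,0,0,5.1],[2.1,-2.9,0,0,0,5.1],[2.1,-2.9,0,0,0,5.1],[2.1,-2.9,0,0,0,5.1],[2.1,-2.9,0,0,0,5.1],[2.1,-2.9,0,0,0,5.1]], fingers=-1, squeeze=20)

```text
clock: 2.1
tool_pos: [0.3348, 0.3697, 0.2485]
tool_rot: [0.0, -0.221, 0.975, 0.0]
contact_force: [0.7, -0.0, -0.5]
opening: 0.0001
grasp_force: 0.0
```

carry_out(motion=[[2.2,-2.9,-1.2,0,0,0],[2.2,-2.9,-1.2,0,0,0],[2.2,-2.9,-1.2,0,0,0],[2.2,-2.9,-1.2,0,0,0],[2.2,-2.9,-1.2,0,0,0],[2.2,-2.9,-1.2,0,0,0],[2.1,-2.9,-1.2,0,0,0],[2.0,-2.9,-1.2,0,0,0]])

```text
clock: 3.1
tool_pos: [0.508, 0.1377, 0.1521]
tool_rot: [0.0, -0.22, 0.976, 0.0]
contact_force: [0.5, 0.6, -0.4]
opening: 0.0
grasp_force: 0.0
```

```bash
cat > plan.py <<'E'
from fit import *
S=np.array([.558,.237,-.097])
def pt(phi,r=.048):
    a=np.radians(phi); return tow([-r*np.cos(a),-.08+r*np.sin(a),0],S)[0]
def yaw(q): # angle of tool y axis from world y, ccw, deg
    w,x,y,z=q; Y=np.array([2*(x*y-w*z),1-2*(x*x+z*z)]); return np.degrees(np.arctan2(-Y[0],Y[1]))
def st():
    s=read_state(); q=np.array(s["tool_pos"]); r=tos(q[None],S)[0]-[0,-.08,0]
    print("t",round(s["clock"],2),"tcp",np.round(q,4),"yaw",round(yaw(s["tool_rot"]),1),"R,phi",round(np.hypot(r[0],r[1])*1e3,1),round(np.degrees(np.arctan2(r[1],-r[0])),1),"F",np.round(s["contact_force"],1),"open",round(float(s["opening"]),4),"q1,q7",np.round(s["joint_pos"],2))
    return s
def rows(a,b,n,r=.048):
    ph=np.linspace(a,b,n+1); W=np.array([pt(p,r) for p in ph]); print(np.round(np.diff(W,axis=0)[:,:2]*100,2).tolist(),"rz",round(-(b-a)/n,2))
E
python3 - <<'E'
from plan import *
s=st(); print("to insert",(pt(-31)-s["tool_pos"])*100,"yaw want",np.degrees(S[2])+31)
rows(-31,97,16)
im,d=camera("scene");cv2.imwrite("pics/s1.png",cv2.resize(im[100:300,220:420],None,fx=3,fy=3,interpolation=2))
E
```

```text
t 3.1 tcp [0.508  0.1377 0.1521] yaw 25.4 R,phi 46.6 -30.6 F [ 0.5  0.6 -0.4] open 0.0 q1,q7 [-0.11  0.73 -0.39  1.95  0.5   0.56  1.17]
to insert [ -0.10752728  -0.09001793 -15.20544312] yaw want 25.442309387231013
[[-0.24, 0.62], [-0.16, 0.65], [-0.06, 0.67], [0.03, 0.67], [0.12, 0.66], [0.21, 0.63], [0.3, 0.6], [0.38, 0.55], [0.45, 0.49], [0.52, 0.43], [0.57, 0.35], [0.61, 0.27], [0.65, 0.18], [0.66, 0.09], [0.67, -0.01], [0.66, -0.1]] rz -8.0
```

View pics/s1.png

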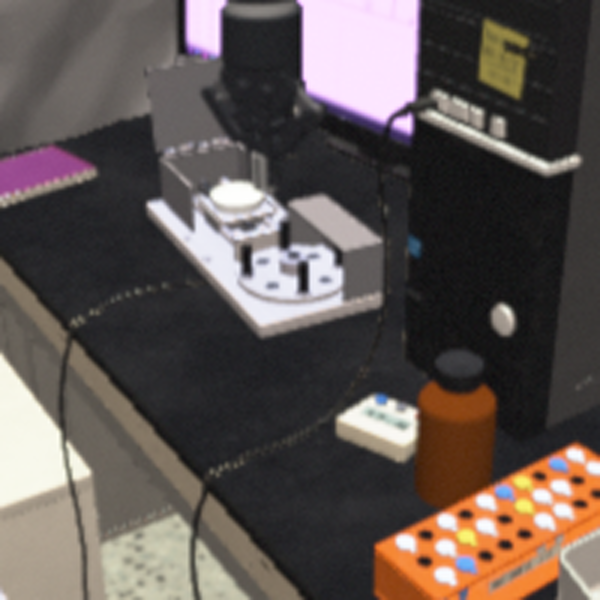

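The pegs are clear of the gripper, at crop (247,262), (284,235) and (303,277). The fingers are above the gap, so I descend and make the first stroke.

carry_out(motion=[[-0.1,-0.1,-2.4,0,0,0],[0,0,-2.4,0,0,0],[0,0,-2.4,0,0,0],[0,0,-2.4,0,0,0],[0,0,0,0,0,0]])

```text
clock: 3.78
tool_pos: [0.5051, 0.1375, 0.0552]
tool_rot: [-0.001, -0.22, 0.975, -0.0]
contact_force: [-0.0, 0.6, 0.5]
opening: 0.0003
grasp_force: 0.0
```

carry_out(motion=[[-0.24,0.62,0,0,0,-8],[-0.16,0.65,0,0,0,-8],[-0.06,0.67,0,0,0,-8],[0.03,0.67,0,0,0,-8],[0.12,0.66,0,0,0,-8],[0.21,0.63,0,0,0,-8],[0.3,0.6,0,0,0,-8],[0.38,0.55,0,0,0,-8]])

```text
clock: 4.78
tool_pos: [0.5106, 0.1872, 0.0574]
tool_rot: [-0.001, 0.333, 0.943, -0.001]
contact_force: [-1.8, -3.1, 2.9]
opening: 0.0001
grasp_force: 1.9
```

Run:
```python
from plan import *
st()
im,d=camera("scene");cv2.imwrite("pics/s2.png",cv2.resize(im[100:230,260:400],None,fx=4,fy=4,interpolation=2))
```

```text
t 4.78 tcp [0.5106 0.1872 0.0574] yaw -38.9 R,phi 49.7 31.4 F [-1.8 -3.1  2.9] open 0.0001 q1,q7 [-0.41  0.89 -0.04  1.94  0.1   0.32  0.36]
```

View pics/s2.png

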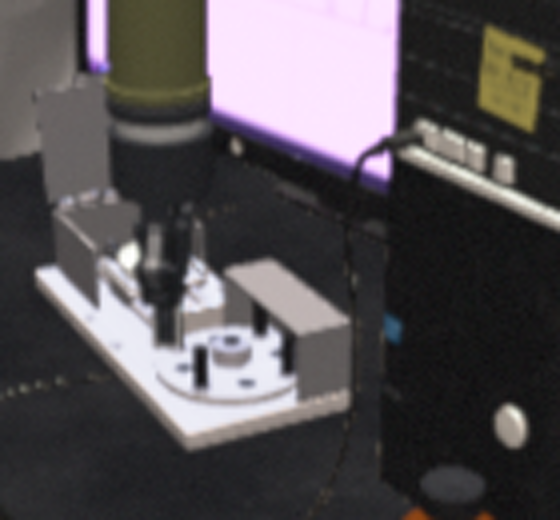

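The pusher is moving a peg round. The next peg shows at crop (200,367), and two more are at (290,350) and (260,320) near the guard. I continue the stroke.

carry_out(motion=[[0.43,0.5,0,0,0,-8],[0.5,0.43,0,0,0,-8],[0.57,0.35,0,0,0,-8],[0.61,0.27,0,0,0,-8],[0.65,0.18,0,0,0,-8],[0.66,0.09,0,0,0,-8],[0.67,0,0,0,0,-8],[0.3,0,0,0,0,-4]])

```text
clock: 5.82
tool_pos: [0.5541, 0.2067, 0.057]
tool_rot: [-0.002, 0.758, 0.652, -0.001]
contact_force: [-3.9, -1.1, 2.2]
opening: 0.0002
grasp_force: 1.9
```

Run:
```python
from plan import *
s=st()
im,d=camera("top");cv2.imwrite("pics/t2.png",cv2.resize(im[120:220,180:310],None,fx=5,fy=5,interpolation=2))
```

```text
t 5.83 tcp [0.5541 0.2067 0.057 ] yaw -98.6 R,phi 49.5 88.9 F [-3.9 -1.1  2.2] open 0.0002 q1,q7 [-0.54  0.93  0.18  1.8  -0.36  0.44 -0.25]
```

View pics/t2.png

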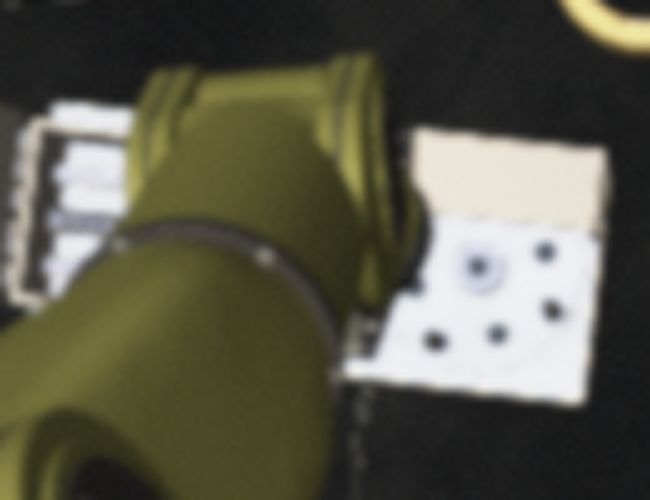

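Run:
```python
from plan import *
px=np.array([[435,342],[553,310]])/5+[180,120]
q=tos(unproj("top",px,z=.060),S)-[0,-.08,0];print("pegs r,phi",np.round(np.hypot(q[:,0],q[:,1])*1e3),np.degrees(np.arctan2(q[:,1],-q[:,0])))
s=read_state(); 
for p in(-88,-92): print(p,np.round((pt(p)-s["tool_pos"])*100,2))
rows(-92,-92+192,24)
```

```text
pegs r,phi [49. 50.] [ 20.39912737 -65.37036001]
-88 [-1.05 -9.69 -5.69]
-92 [-0.71 -9.72 -5.69]
[[-0.66, 0.09], [-0.65, 0.18], [-0.61, 0.27], [-0.57, 0.35], [-0.52, 0.43], [-0.45, 0.49], [-0.38, 0.55], [-0.3, 0.6], [-0.21, 0.64], [-0.12, 0.66], [-0.03, 0.67], [0.06, 0.67], [0.16, 0.65], [0.25, 0.62], [0.33, 0.58], [0.41, 0.53], [0.48, 0.47], [0.54, 0.4], [0.59, 0.32], [0.63, 0.23], [0.65, 0.14], [0.67, 0.05], [0.67, -0.04], [0.66, -0.13]] rz -8.0
```

carry_out(motion=[[-0.2,0,1.5,0,0,0],[0,0,2,0,0,0],[0,0,2,0,0,0],[-1,0,0,0,0,9],[-1,0,0,0,0,9],[0,0,0,0,0,9],[0,0,0,0,0,9],[0,0,0,0,0,9]])

```text
clock: 6.88
tool_pos: [0.5347, 0.2067, 0.113]
tool_rot: [0.001, 0.448, 0.894, 0.001]
contact_force: [-0.4, 0.0, 0.8]
opening: -0.0003
grasp_force: 0.0
```

Run:
```python
from plan import *
s=st()
print(np.round((pt(-22)-s["tool_pos"])*100,2)); rows(-22,90,14)
```

```text
t 6.88 tcp [0.5347 0.2067 0.113 ] yaw -53.2 R,phi 51.7 67.0 F [-0.4  0.   0.8] open -0.0003 q1,q7 [-0.46  0.81  0.02  1.84 -0.04  0.48  0.23]
[ -3.05  -6.29 -11.3 ]
[[-0.14, 0.65], [-0.05, 0.67], [0.04, 0.67], [0.13, 0.66], [0.22, 0.63], [0.31, 0.59], [0.39, 0.54], [0.46, 0.49], [0.52, 0.42], [0.58, 0.34], [0.62, 0.26], [0.65, 0.17], [0.67, 0.08], [0.67, -0.02]] rz -8.0
```

carry_out(motion=[[-0.44,-0.9,0,0,0,10],[-0.44,-0.9,0,0,0,10],[-0.44,-0.9,0,0,0,10],[-0.44,-0.9,0,0,0,10],[-0.44,-0.9,0,0,0,10],[-0.44,-0.9,0,0,0,10],[-0.44,-0.9,0,0,0,10],[0,0,0,0,0,0]])

```text
clock: 7.88
tool_pos: [0.5036, 0.1424, 0.1126]
tool_rot: [0.001, -0.142, 0.99, -0.0]
contact_force: [0.0, 1.0, 0.0]
opening: 0.0001
grasp_force: 0.0
```

carry_out(motion=[[0,0,-2,0,0,0],[0,0,-2,0,0,0],[0,0,-1.7,0,0,0],[-0.14,0.65,0,0,0,-8],[-0.05,0.67,0,0,0,-8],[0.04,0.67,0,0,0,-8],[0.13,0.66,0,0,0,-8],[0.22,0.63,0,0,0,-8]])

```text
clock: 8.88
tool_pos: [0.5045, 0.1756, 0.055]
tool_rot: [-0.0, 0.208, 0.978, -0.001]
contact_force: [-2.0, -3.0, 1.3]
opening: -0.0001
grasp_force: 1.8
```

carry_out(motion=[[0.31,0.59,0,0,0,-8],[0.39,0.54,0,0,0,-8],[0.46,0.49,0,0,0,-8],[0.52,0.42,0,0,0,-8],[0.58,0.34,0,0,0,-8],[0.62,0.26,0,0,0,-8],[0.65,0.17,0,0,0,-8],[0.67,0.08,0,0,0,-8]])

```text
clock: 9.88
tool_pos: [0.5456, 0.2063, 0.0549]
tool_rot: [-0.001, 0.694, 0.72, -0.0]
contact_force: [-4.3, -0.4, 1.6]
opening: 0.0003
grasp_force: 2.0
```

carry_out(motion=[[0.6,0,0,0,0,-8],[0.1,0,0,0,0,0],[0,0,0,0,0,0]])

```text
clock: 10.25
tool_pos: [0.5534, 0.2059, 0.0547]
tool_rot: [-0.0, 0.74, 0.673, 0.0]
contact_force: [-3.6, 0.3, 2.8]
opening: 0.0001
grasp_force: 1.6
```

Run:
```python
from plan import *
s=st()
print(np.round((pt(-22)-s["tool_pos"])*100,2))
im,d=camera("top");cv2.imwrite("pics/t3.png",cv2.resize(im[120:220,180:310],None,fx=5,fy=5,interpolation=2))
```

```text
t 10.25 tcp [0.5534 0.2059 0.0547] yaw -95.5 R,phi 48.6 88.2 F [-3.6  0.3  2.8] open 0.0001 q1,q7 [-0.54  0.94  0.19  1.81 -0.37  0.43 -0.18]
[-4.92 -6.21 -5.47]
```

View pics/t3.png

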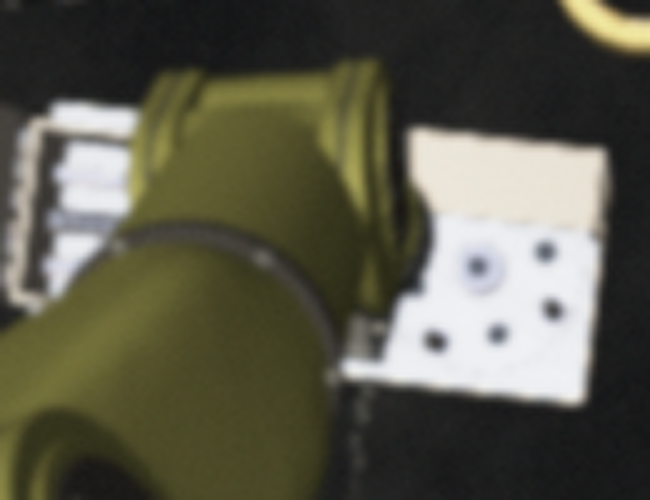

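The result matches the last stroke: pegs at crop (435,342) and (553,310), about 247° left. I repeat the cycle.

carry_out(motion=[[-0.2,0,1.7,0,0,0],[0,0,2,0,0,0],[0,0,2,0,0,0],[-0.7,-0.3,0,0,0,10.2],[-0.7,-0.3,0,0,0,10.2],[-0.7,-0.3,0,0,0,10.2],[-0.7,-0.3,0,0,0,10.2],[-0.7,-0.3,0,0,0,10.2]])

```text
clock: 11.3
tool_pos: [0.5183, 0.1897, 0.1127]
tool_rot: [0.002, 0.377, 0.926, 0.001]
contact_force: [-0.5, -0.8, 0.2]
opening: -0.0001
grasp_force: 0.0
```

carry_out(motion=[[-0.2,-0.8,0,0,0,10.2],[-0.2,-0.8,0,0,0,10.2],[-0.2,-0.8,0,0,0,10.2],[-0.2,-0.8,0,0,0,10.2],[-0.2,-0.8,0,0,0,10.2],[-0.2,-0.7,0,0,0,10.2],[0,0,0,0,0,0],[0,0,-1.5,0,0,0]])

```text
clock: 12.3
tool_pos: [0.5067, 0.1436, 0.0972]
tool_rot: [0.002, -0.143, 0.99, 0.001]
contact_force: [0.1, 0.3, -0.6]
opening: 0.0003
grasp_force: 0.0
```

carry_out(motion=[[0,0,-2,0,0,0],[0,0,-2.1,0,0,0],[0,0,0,0,0,0],[-0.14,0.65,0,0,0,-8],[-0.05,0.67,0,0,0,-8],[0.04,0.67,0,0,0,-8],[0.13,0.66,0,0,0,-8],[0.22,0.63,0,0,0,-8]])

```text
clock: 13.3
tool_pos: [0.5058, 0.1746, 0.0558]
tool_rot: [-0.001, 0.206, 0.979, -0.001]
contact_force: [-2.4, -3.7, 1.8]
opening: 0.0
grasp_force: 1.8
```

carry_out(motion=[[0.31,0.59,0,0,0,-8],[0.39,0.54,0,0,0,-8],[0.46,0.49,0,0,0,-8],[0.52,0.42,0,0,0,-8],[0.58,0.34,0,0,0,-8],[0.62,0.26,0,0,0,-8],[0.65,0.17,0,0,0,-8],[0.67,0.08,0,0,0,-8]])

```text
clock: 14.3
tool_pos: [0.5468, 0.2045, 0.0556]
tool_rot: [-0.001, 0.693, 0.721, -0.002]
contact_force: [-4.2, -3.0, 1.8]
opening: -0.0001
grasp_force: 2.2
```

carry_out(motion=[[0.6,0,0,0,0,-8],[0.1,0,0,0,0,0],[0,0,0,0,0,0]])

```text
clock: 14.68
tool_pos: [0.5545, 0.2045, 0.0553]
tool_rot: [-0.001, 0.739, 0.674, -0.001]
contact_force: [-3.5, -2.4, 1.2]
opening: -0.0001
grasp_force: 2.1
```

Run:
```python
from plan import *
s=st()
print(np.round((pt(-22)-s["tool_pos"])*100,2))
im,d=camera("top");cv2.imwrite("pics/t4.png",cv2.resize(im[120:220,180:310],None,fx=5,fy=5,interpolation=2))
```

```text
t 14.68 tcp [0.5545 0.2045 0.0553] yaw -95.3 R,phi 47.3 89.6 F [-3.5 -2.4  1.2] open -0.0001 q1,q7 [-0.55  0.94  0.21  1.8  -0.41  0.44 -0.14]
[-5.03 -6.07 -5.53]
```

View pics/t4.png

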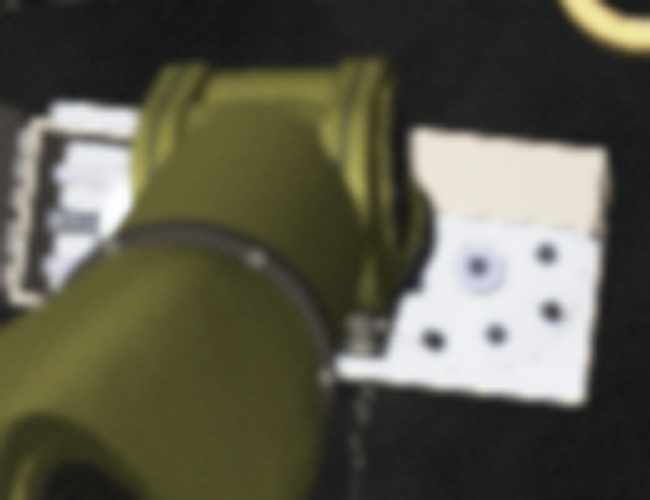

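Again the pegs are at (432,340) and (552,311), and the dish has moved left, now showing at (120,190). Same cycle again, about 155° left.

carry_out(motion=[[-0.2,0,1.7,0,0,0],[0,0,2,0,0,0],[0,0,2,0,0,0],[-0.7,-0.3,0,0,0,10.2],[-0.7,-0.3,0,0,0,10.2],[-0.7,-0.3,0,0,0,10.2],[-0.7,-0.3,0,0,0,10.2],[-0.8,-0.3,0,0,0,10.2]])

```text
clock: 15.72
tool_pos: [0.52, 0.1904, 0.114]
tool_rot: [0.002, 0.375, 0.927, 0.002]
contact_force: [0.7, 0.4, 0.3]
opening: 0.0001
grasp_force: 0.0
```

carry_out(motion=[[-0.2,-0.8,0,0,0,10.2],[-0.2,-0.8,0,0,0,10.2],[-0.3,-0.8,0,0,0,10.2],[-0.2,-0.7,0,0,0,10.2],[-0.2,-0.7,0,0,0,10.2],[-0.2,-0.7,0,0,0,10.2],[0,0,0,0,0,0],[0,0,-1.5,0,0,0]])

```text
clock: 16.73
tool_pos: [0.5069, 0.1457, 0.0983]
tool_rot: [0.003, -0.145, 0.989, 0.001]
contact_force: [0.2, 0.5, -0.2]
opening: 0.0001
grasp_force: 0.0
```

carry_out(motion=[[0,0,-2,0,0,0],[0,0,-2.1,0,0,0],[0,0,0,0,0,0],[-0.14,0.65,0,0,0,-8],[-0.05,0.67,0,0,0,-8],[0.04,0.67,0,0,0,-8],[0.13,0.66,0,0,0,-8],[0.22,0.63,0,0,0,-8]])

```text
clock: 17.73
tool_pos: [0.5062, 0.1763, 0.0568]
tool_rot: [-0.0, 0.204, 0.979, -0.001]
contact_force: [-1.3, -4.1, 1.8]
opening: 0.0002
grasp_force: 2.0
```

carry_out(motion=[[0.31,0.59,0,0,0,-8],[0.39,0.54,0,0,0,-8],[0.46,0.49,0,0,0,-8],[0.52,0.42,0,0,0,-8],[0.58,0.34,0,0,0,-8],[0.62,0.26,0,0,0,-8],[0.65,0.17,0,0,0,-8],[0.67,0.08,0,0,0,-8]])

```text
clock: 18.73
tool_pos: [0.5467, 0.2058, 0.0565]
tool_rot: [-0.001, 0.692, 0.722, -0.002]
contact_force: [-4.2, -1.5, 1.5]
opening: 0.0002
grasp_force: 2.2
```

carry_out(motion=[[0.6,0,0,0,0,-8],[0.1,0,0,0,0,0],[0,0,0,0,0,0]])

```text
clock: 19.1
tool_pos: [0.5544, 0.206, 0.0563]
tool_rot: [-0.001, 0.738, 0.675, -0.001]
contact_force: [-4.2, -2.9, 1.7]
opening: 0.0003
grasp_force: 2.1
```

carry_out(motion=[[-0.2,0,1.7,0,0,0],[0,0,2,0,0,0],[0,0,2,0,0,0],[-0.7,-0.3,0,0,0,10.2],[-0.7,-0.3,0,0,0,10.2],[-0.7,-0.3,0,0,0,10.2],[-0.7,-0.3,0,0,0,10.2],[-0.8,-0.3,0,0,0,10.2]])

```text
clock: 20.1
tool_pos: [0.5198, 0.1923, 0.1151]
tool_rot: [0.002, 0.373, 0.928, 0.002]
contact_force: [-0.0, 0.2, 0.1]
opening: 0.0002
grasp_force: 0.0
```

carry_out(motion=[[-0.2,-0.8,0,0,0,10.2],[-0.2,-0.8,0,0,0,10.2],[-0.3,-0.8,0,0,0,10.2],[-0.2,-0.7,0,0,0,10.2],[-0.2,-0.7,0,0,0,10.2],[-0.2,-0.7,0,0,0,10.2],[0,0,0,0,0,0]])

```text
clock: 20.98
tool_pos: [0.5065, 0.1462, 0.1147]
tool_rot: [0.002, -0.147, 0.989, 0.0]
contact_force: [0.6, -0.7, -0.7]
opening: -0.0001
grasp_force: 0.0
```

Run:
```python
from plan import *
s=st()
print(np.round((pt(-22)-s["tool_pos"])*100,2)); rows(-22,66,11)
im,d=camera("top");cv2.imwrite("pics/t5.png",cv2.resize(im[120:220,150:310],None,fx=5,fy=5,interpolation=2))
```

```text
t 20.98 tcp [0.5065 0.1462 0.1147] yaw 16.9 R,phi 45.1 -19.9 F [ 0.6 -0.7 -0.7] open -0.0001 q1,q7 [-0.24  0.78 -0.21  1.97  0.36  0.42  1.14]
[ -0.23  -0.24 -11.47]
[[-0.14, 0.65], [-0.05, 0.67], [0.04, 0.67], [0.13, 0.66], [0.22, 0.63], [0.31, 0.59], [0.39, 0.54], [0.46, 0.49], [0.52, 0.42], [0.58, 0.34], [0.62, 0.26]] rz -8.0
```

View pics/t5.png

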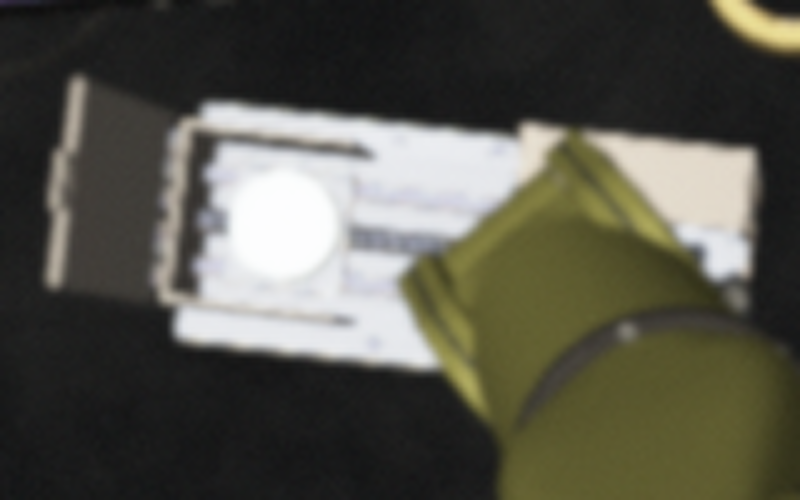

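The dish, at (283,222), is almost home. This is the last stroke, slowing down toward the stop.

carry_out(motion=[[-0.2,-0.2,-1.9,0,0,0],[0,0,-2,0,0,0],[0,0,-2,0,0,0],[0,0,0,0,0,0],[-0.14,0.65,0,0,0,-8],[-0.05,0.67,0,0,0,-8],[0.04,0.67,0,0,0,-8],[0.13,0.66,0,0,0,-8]])

```text
clock: 22.02
tool_pos: [0.5026, 0.1702, 0.0555]
tool_rot: [0.0, 0.134, 0.991, -0.001]
contact_force: [-0.5, -3.4, 1.6]
opening: -0.0002
grasp_force: 1.8
```

carry_out(motion=[[0.22,0.63,0,0,0,-8],[0.31,0.59,0,0,0,-8],[0.39,0.54,0,0,0,-8],[0.46,0.49,0,0,0,-8],[0.52,0.42,0,0,0,-8],[0.2,0.12,0,0,0,-3],[0,0,0,0,0,0]])

```text
clock: 22.9
tool_pos: [0.5236, 0.1991, 0.0549]
tool_rot: [-0.0, 0.484, 0.875, 0.0]
contact_force: [-1.2, -1.1, 2.5]
opening: -0.0
grasp_force: 1.2
```

Run:
```python
from plan import *
s=st()
im,d=camera("top"); p=tos(cloud("top",d),S)
m=masks_of("dish_tray","top")
for r in m[:2]:print(round(r["confidence"],2),r["position"],np.round(tos(unproj("top",r["position"],z=.055),S),4))
h=cv2.inRange(im[120:220,150:250],(240,240,240),(255,255,255)); M=cv2.moments(cv2.morphologyEx(h,cv2.MORPH_OPEN,np.ones((7,7))))
print(tos(unproj("top",[150+M["m10"]/M["m00"],120+M["m01"]/M["m00"]],z=.058),S))
rows(57,72,6)
```

```text
t 22.9 tcp [0.5236 0.1991 0.0549] yaw -57.9 R,phi 49.5 51.8 F [-1.2 -1.1  2.5] open -0.0 q1,q7 [-0.5   0.91  0.09  1.9  -0.22  0.34  0.32]
0.77 [204.9, 159.5] [[0.0136 0.117  0.055 ]]
0.7 [208.0, 162.8] [[0.0055 0.1074 0.055 ]]
[[9.33814480e-05 1.24930197e-01 5.80000000e-02]]
[[0.19, 0.09], [0.19, 0.08], [0.2, 0.08], [0.2, 0.07], [0.2, 0.06], [0.2, 0.05]] rz -2.5
```

carry_out(motion=[[0.2,0.13,0,0,0,-3],[0.2,0.12,0,0,0,-3],[0.2,0.1,0,0,0,-3],[0.2,0.08,0,0,0,-2],[0,0,0,0,0,0]])

```text
clock: 23.62
tool_pos: [0.5321, 0.2031, 0.0543]
tool_rot: [0.0, 0.567, 0.824, 0.0]
contact_force: [-1.8, -1.0, 1.6]
opening: -0.0005
grasp_force: 1.3
```

carry_out(motion=[[0.2,0.06,0,0,0,-2],[0.1,0.03,0,0,0,0],[0.1,0.03,0,0,0,0],[0,0,0,0,0,0]])

```text
clock: 24.12
tool_pos: [0.5343, 0.2037, 0.0542]
tool_rot: [-0.001, 0.581, 0.814, -0.001]
contact_force: [-5.4, -2.4, 5.1]
opening: -0.0001
grasp_force: 3.0
```

```bash
python3 -c "
from plan import *
st()"
```

```text
t 24.12 tcp [0.5343 0.2037 0.0542] yaw -71.0 R,phi 49.0 65.4 F [-5.4 -2.4  5.1] open -0.0001 q1,q7 [-0.53  0.92  0.15  1.86 -0.32  0.38  0.19]
```

carry_out(motion=[[0.2,0.07,0,0,0,0],[0.2,0.06,0,0,0,0],[0.2,0.05,0,0,0,0],[0,0,0,0,0,0]])

```text
clock: 24.62
tool_pos: [0.5345, 0.2039, 0.0536]
tool_rot: [-0.005, 0.581, 0.814, -0.006]
contact_force: [-15.5, -4.5, 11.4]
opening: 0.0002
grasp_force: 7.9
```

```bash
python3 -c "
from plan import *
st()"
```

```text
t 24.62 tcp [0.5345 0.2039 0.0536] yaw -71.0 R,phi 49.1 65.8 F [-15.5  -4.5  11.4] open 0.0002 q1,q7 [-0.53  0.93  0.15  1.85 -0.31  0.41  0.18]
```

carry_out(motion=[[-0.6,-0.2,0,0,0,0],[-0.6,-0.2,1,0,0,0],[0,0,3,0,0,0],[-0.5,0,3,0,0,9],[-0.5,0,3,0,0,9],[-0.5,0,3,0,0,9],[-0.5,0,3,0,0,9],[-0.5,0,3,0,0,9]])

```text
clock: 25.62
tool_pos: [0.5061, 0.2026, 0.2466]
tool_rot: [0.002, 0.223, 0.975, 0.001]
contact_force: [1.1, -0.1, 0.0]
opening: -0.0002
grasp_force: 0.0
```

Run:
```python
from plan import *
s=st()
im,d=camera("top"); P=cloud("top",d); Q=tos(P,S)
k=(abs(Q[:,0])<.06)&(Q[:,1]>.15)&(Q[:,1]<.23)&(Q[:,2]>.08)&(Q[:,2]<.19)
C=Q[k]; print("cover pts",len(C),np.percentile(C,[2,50,98],axis=0).round(3).tolist())
t=C[C[:,2]>.15]; print("edge",t.mean(0), "a",np.pi-np.arctan2(t[:,2].mean()-.076,t[:,1].mean()-.17))
for z0 in(.05,.15,.25,.35):
    m=P[(P[:,2]>z0)&(P[:,2]<z0+.1)&(P[:,1]>.25)&(P[:,1]<.6)&(P[:,0]>.6)]; print("monitor",z0,len(m),np.percentile(m[:,0],[1,10]) if len(m) else "")
h=cv2.inRange(im[120:220,150:250],(240,240,240),(255,255,255)); h=cv2.morphologyEx(h,cv2.MORPH_OPEN,np.ones((9,9)))
n,l,stt,c=cv2.connectedComponentsWithStats(h)
for i in range(1,n): print("white",stt[i],tos(unproj("top",c[i]+[150,120],z=.058),S).round(4))
def tip(a,L=.07,h=.0145): 
    return np.array([-.03,.17-L*np.cos(a)+np.sin(a)*(.004+h*np.sin(a)),.076+L*np.sin(a)+np.cos(a)*(.004+h*np.sin(a))+.017])
pr=None
for p in [np.array([-.03,.27,.25]),np.array([-.03,.27,.157])]+[tip(a) for a in(1.57,1.3,1.1,.9,.7,.5,.35,.2,.1,0)]:
    w=tow(p,S)[0]; print(np.round(w,4),"" if pr is None else np.round((w-pr)*100,2)); pr=w
```

```text
t 25.62 tcp [0.5061 0.2026 0.2466] yaw -25.7 R,phi 63.2 40.1 F [ 1.1 -0.1  0. ] open -0.0002 q1,q7 [-0.47  0.58  0.01  1.82 -0.01  0.73  0.67]
cover pts 614 [[-0.05, 0.173, 0.087], [0.012, 0.183, 0.149], [0.05, 0.191, 0.178]]
edge [-0.00035468  0.18639249  0.16499542] a 1.7529493861045073
monitor 0.05 1372 [0.60261768 0.61847494]
monitor 0.15 2311 [0.60762281 0.67134528]
monitor 0.25 3136 [0.67427573 0.67960624]
monitor 0.35 6603 [0.68144774 0.68776343]
[0.5543 0.5086 0.25  ] 
[0.5543 0.5086 0.157 ] [ 0.   0.  -9.3]
[0.5464 0.4275 0.163 ] [-0.79 -8.12  0.6 ]
[0.5445 0.4077 0.1653] [-0.19 -1.98  0.22]
[0.543  0.3925 0.1631] [-0.15 -1.52 -0.22]
[0.5416 0.3778 0.1574] [-0.14 -1.47 -0.57]
[0.5403 0.3644 0.1483] [-0.13 -1.34 -0.91]
[0.5392 0.3532 0.1362] [-0.11 -1.12 -1.21]
[0.5385 0.3467 0.1254] [-0.06 -0.65 -1.07]
[0.5381 0.3422 0.1137] [-0.04 -0.45 -1.18]
[0.5379 0.3403 0.1054] [-0.02 -0.19 -0.82]
[0.5378 0.3394 0.097 ] [-0.01 -0.09 -0.84]
```

carry_out(motion=[[0.4,3.8,0.5,0,0,2.5],[0.6,3.8,0.5,0,0,2.5],[0.6,3.8,0,0,0,2.5],[0.6,3.8,0,0,0,2.5],[0.6,3.8,0,0,0,2.5],[0.6,3.8,0,0,0,2.5],[0.7,3.9,0,0,0,2.5],[0.7,3.9,0,0,0,2.5]])

```text
clock: 26.68
tool_pos: [0.5538, 0.51, 0.2555]
tool_rot: [0.001, 0.052, 0.999, 0.001]
contact_force: [-0.1, 1.3, -0.2]
opening: 0.0
grasp_force: 0.0
```

Run:
```python
from plan import *
s=st()
im,d=camera("top");cv2.imwrite("pics/t6.png",cv2.resize(im[120:220,150:310],None,fx=5,fy=5,interpolation=2))
im,d=camera("scene");cv2.imwrite("pics/s6.png",im)
```

```text
t 26.68 tcp [0.5538 0.51   0.2555] yaw -6.0 R,phi 352.6 85.0 F [-0.1  1.3 -0.2] open 0.0 q1,q7 [-0.79  0.88 -0.05  1.1   0.04  1.17  0.63]
```

View pics/t6.png

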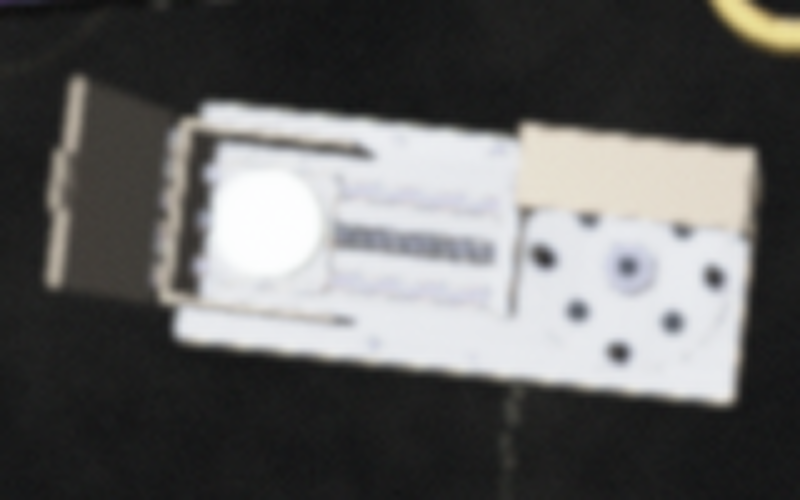

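The pegs now stand at 90°, 0° and -90°, at (545,257), (620,352) and (714,276). The dish at (267,223) has moved 58 mm, so the tray is home. Next I fold the cover.

carry_out(motion=[[0,0,-2.5,0,0,0],[0,0,-2.5,0,0,0],[0,0,-2.5,0,0,0],[0,0,-2,0,0,0],[-0.2,-2,0,0,0,0],[-0.2,-2,0,0,0,0],[-0.2,-2,0,0,0,0],[-0.2,-1.5,0,0,0,0]])

```text
clock: 27.78
tool_pos: [0.5458, 0.4324, 0.1602]
tool_rot: [0.001, 0.053, 0.999, 0.001]
contact_force: [0.9, 1.5, 0.7]
opening: -0.0001
grasp_force: 0.5
```

carry_out(motion=[[-0.1,-1,0,0,0,0],[-0.1,-1.5,0.1,0,0,0],[-0.15,-1.5,-0.2,0,0,0],[-0.14,-1.47,-0.6,0,0,0],[-0.13,-1.34,-0.9,0,0,0],[-0.1,-1.1,-1.2,0,0,0],[0,0,0,0,0,0]])

```text
clock: 28.65
tool_pos: [0.5368, 0.3514, 0.1298]
tool_rot: [-0.001, 0.053, 0.999, -0.002]
contact_force: [-0.0, 0.7, 0.1]
opening: -0.0
grasp_force: 0.0
```

Run:
```python
from plan import *
s=st(); print(tos(np.array(s["tool_pos"])[None],S))
```

```text
t 28.65 tcp [0.5368 0.3514 0.1298] yaw -6.1 R,phi 194.5 80.5 F [-0.   0.7  0.1] open -0.0 q1,q7 [-0.62  0.86 -0.07  1.61  0.08  0.68  0.74]
[[-0.03214418  0.11178373  0.12982887]]
```

carry_out(motion=[[0,-0.4,-1,0,0,0],[0,-0.4,-1,0,0,0],[0,-0.3,-0.8,0,0,0],[0,0,-0.4,0,0,0],[0,0,-0.2,0,0,0],[0,0,-0.2,0,0,0],[0,0,0,0,0,0]])

```text
clock: 29.52
tool_pos: [0.5373, 0.3428, 0.097]
tool_rot: [0.0, 0.052, 0.999, -0.0]
contact_force: [-4.0, -2.1, 10.8]
opening: -0.0002
grasp_force: 5.6
```

Run:
```python
from plan import *
s=st(); print(tos(np.array(s["tool_pos"])[None],S))
```

```text
t 29.52 tcp [0.5373 0.3428 0.097 ] yaw -6.0 R,phi 185.9 80.5 F [-4.  -2.1 10.8] open -0.0002 q1,q7 [-0.6   0.9  -0.07  1.64  0.09  0.61  0.75]
[[-0.03082127  0.10329566  0.09698569]]
```

Contact came at TCP 0.097, meaning the tips are at 80 mm, which is the shut height, with about 11 N. I press slightly more, retreat, and check.

carry_out(motion=[[0,0,-0.3,0,0,0],[0,0,0,0,0,0],[0,0,1,0,0,0],[0,0,2,0,0,0],[0,0,3,0,0,0],[0,0,3,0,0,0],[0,0,3,0,0,0],[0,0,3,0,0,0]])

```text
clock: 30.52
tool_pos: [0.5375, 0.3431, 0.2441]
tool_rot: [0.0, 0.052, 0.999, 0.0]
contact_force: [0.2, 0.1, -0.2]
opening: -0.0004
grasp_force: 0.0
```

carry_out(motion=[[-1,3,0,0,0,0],[-2,5,0,0,0,0],[-3,5,0,0,0,0],[-3,5,0,0,0,0],[-3,5,0,0,0,0],[-3,4,0,0,0,0],[0,0,0,0,0,0]])

```text
clock: 31.4
tool_pos: [0.381, 0.6181, 0.2425]
tool_rot: [-0.002, 0.048, 0.999, 0.002]
contact_force: [-0.6, 0.3, -0.6]
opening: 0.0001
grasp_force: 0.0
```

Run:
```python
from plan import *
s=st()
im,d=camera("top"); Q=tos(cloud("top",d),S)
k=(abs(Q[:,0])<.045)&(Q[:,1]>.075)&(Q[:,1]<.165)&(Q[:,2]<.15); C=Q[k]
print("cover z",len(C),np.median(C[:,2]),"slope",np.polyfit(C[:,1],C[:,2],1))
a,_=camera("scene")
cv2.imwrite("pics/f.png",np.hstack([cv2.resize(im[120:220,150:310],(400,250)),cv2.resize(a[100:225,240:440],(400,250))]))
```

```text
t 31.4 tcp [0.381  0.6181 0.2425] yaw -5.5 R,phi 490.9 64.3 F [-0.6  0.3 -0.6] open 0.0001 q1,q7 [-1.06  0.84 -0.05  1.22  0.03  1.08  0.37]
cover z 1234 0.07932202103731578 slope [0.2831815  0.04069615]
```

View pics/f.png

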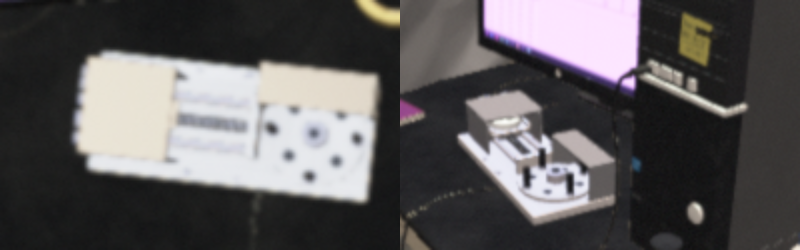

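Run:
```python
from plan import *
im,d=camera("top"); Q=tos(cloud("top",d),S)
for y in np.arange(.075,.17,.015):
    z=Q[(abs(Q[:,0])<.04)&(abs(Q[:,1]-y)<.007)&(Q[:,2]<.15),2]; print(round(y,3),np.median(z).round(4))
k=(abs(Q[:,0])<.04)&(Q[:,1]>.09)&(Q[:,1]<.165)&(abs(Q[:,2]-.08)<.025)
print(np.polyfit(Q[k,1],Q[k,2],1))
```

```text
0.075 0.0336
0.09 0.0793
0.105 0.0793
0.12 0.0794
0.135 0.0795
0.15 0.0795
0.165 0.0794
[8.58095872e-05 7.93846841e-02]
```

The cover is flat at 79.4 mm, so it is shut. The pegs show the wheel at its stop, and the robot is clear of everything.

```bash
python3 -c "
from station import *
print(hand_in())"
```

```text
the job is handed in; nothing more can be done
None
```

The wheel is against its stop with the tray home in the bay, the cover is shut flat, the timer, bottle and rack were left alone, and the job was handed in at about 31 s; `hand_in()` returned no verdict.

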